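Load a leaf slide carrier under the stage clip

ROBOT

A 6-joint arm with a two-finger parallel gripper is mounted at the origin on the work surface. World frame = base frame: x ahead of the robot, y to its left, z up, the work surface at z = 0. Lengths are in m, angles in rad, forces in N, time in s.
With the tool pointing down it reaches from about 0.35 to 0.975 m from the base axis. Payload 4.9 kg.
Tool frame: the origin (TCP) lies at the very end of the fingers, on their centre line; the grasp point (between the pads) lies 19 mm behind it (manip.grip_depth is the distance from the TCP to the grasp point, in m); z points along the fingers, x is the direction in which the jaws open and shut, and the axes are right-handed (so a half turn about z gives the same grasp; the last joint's range is limited). The gripper opens to 85 mm and grips with 20 to 120 N. Pads are 22 mm wide; open, the fingers measure 114 mm over their backs; the gripper's body (76 mm by 85 mm) begins 54 mm behind the grasp point. The pads swing forward as they close: fully open they stand 13 mm farther back than shut.
Start: joints at [-1.289, 0.053, 1.613, -0, 1.476, -0.119], TCP at [0.244, -0.575, 0.231] pointing down, gripper open.
Joint ranges: [-3.01, 3.01], [-1.01, 2.22], [0.06, 2.58], [-1.02, 4.17], [0.09, 2.62], [-3.14, 3.14]. Speed limits (rad/s): [2.57, 2.57, 3.14, 3.14, 3.14, 3.14].

INTERFACE

Orientations are given as a unit quaternion [w, x, y, z].
In Python, from plant import manip gives the robot as it stands. The module is installed in compiled form; this text tells all that it offers.
- The arm moves only by the shell command python3 -m crank 'ROWS' [OPENING]. ROWS is JSON, a list of rows, each a list of 4 numbers: the shift along the tool's x, y, z in cm, then the turn about the tool's z in units of 6 degrees (1.0 is 6 degrees). A call has 1 to 10 rows; each row shifts and turns the commanded pose from where the row before left it, along the tool's axes as they then stand; what a row does not reach is not made up. A row lasts 1/12 s, in which the tool goes at most 41.7 mm and 7.16 degrees, less where a joint would pass 70% of its speed; a pose out of reach is approached as far as the arm can. A call with a gripper value outside its range is refused whole. OPENING is the opening, from 0 (shut) to 1 (fully open), set as the call begins (- or left out, the last holds). The fingers move at their own pace and stop on an object; the grip force is fixed at half the most. Time passes only in rows, so rows that do not move let the fingers close. It gives the time, the measured TCP pose, the force and the opening at its end, in the units of the state.
- manip.state(): the state, without advancing time (a new reading comes with each control period).
- manip.grab_frame(name): name is "side" or "top"; returns a dict with "img" (384x512x3 uint8, red, green, blue), "intrinsics" (3x3 intrinsics, pixels), "position" and "orientation" of the camera in the world. Camera axes: x right, y up, looking along -z (the intrinsics and any distortion apply to the point x, -y, -z); pixel columns grow to the right and rows downward; lengths in m; the calibration is good to about 2 mm. A picture is of the moment at which its call begins. There is no depth.
- manip.job_done(): hands the job in, once; it reports no verdict.
The state is a dict: "time": time; "joint_pos": joint angles; "joint_vel": joint speeds; "joint_efforts": joint torques, N m; "tool_pos": TCP position; "tool_rot": TCP orientation; "contact_force": force on the tool from outside, world axes, zero at the start; "ft_torque": the same for the moment, N m; "gripper_width": opening from 0.0 (shut) to 1.0 (fully open).
Only numpy, scipy, OpenCV 4.12 (cv2) and the standard library are available. Lean on these libraries where they do the work, as an engineer would, in place of code of your own. Each camera call takes 0.05 s, during which the arm holds its last target.

TASK

Load the white slide carrier that lies in the lane of the inspection stage: with one fingertip press the spring clip's long bar down to raise its jaw, and while holding it down push the carrier by its upright rear lip with the other fingertip, under the jaw, until its front is fully home against the end stop. Then let the clip spring back onto the carrier and move clear. Only slide the carrier along the lane, never lift or tip it, and leave the other things on the table where they are.

Things in the scene. Friction and masses are not known exactly. Their poses are not given: they have to be found in the camera images.
- stage: Inspection stage fixed to the table: grey base 200 x 180 x 18 mm with an aluminium lane. Origin at table height, mid lane length, on the lane's centre line; x along the lane to the end stop, y towards the clip's bar. Lane floor 200 x 58 mm, 40 mm above the table, guide strips 3 mm high on both sides, 48 mm apart. Clip hinge along x at y 34, 43 mm above the table.
- stop_face (a point): Middle of the lower edge of the end stop's face, on the lane floor at stage x = 70 mm. The stop is a dark block across the lane, 50 mm wide, 14 mm high. The carrier's front touches this face when fully home (carrier origin 35 mm before it, at stage x = 35 mm).
- carrier: White slide carrier (a leaf under glass) in the lane, behind the jaw. Plate 70 (x) x 44 x 5 mm, with an upright lip 6 mm thick, 40 mm wide at its rear (-x) end, top 29 mm above the underside. About 120 g. Origin: centre of underside; x from lip to front, along the stage's x. Lip's rear face 35 mm behind the origin. Starts with its origin at stage x -35 to 5 mm, needing a 30 to 70 mm push.
- clip (a joint): Angle of the steel spring clip, rad. 0: closed, jaw foot on the lane floor, blocking the carrier. Grows as the bar is pressed down and the jaw rises; limit 0.42. At 0.28 the bar is level, its top 5 mm above the lane floor, the foot 8 mm above it: the carrier passes. Resting on the carrier it reads about 0.18. Springs back; middle of the bar: 3.5 N starts it, 6.5 N holds it level.
- press_bar (a point): Middle of the top of the clip's press bar, flat steel 110 mm along the stage's x (x -98 to 12 mm), 34 mm wide (y 48 to 82 mm when level), beside the lane. At rest this point is at stage x -43, y 63 mm, 54 mm above the table; the bar slopes up outwards at 0.28 rad, outer edge 58 mm high. Pressed level it is 45 mm above the table. A fingertip can slide along it.
- jaw_foot (a point): Middle of the underside of the clip's jaw foot (10 mm along the lane x 12 mm across), on the lane's centre line at stage x = 53 mm; on the lane floor when closed. The jaw arm (14 mm wide) reaches over from the hinge, its top 60 mm above the table when closed.
- spare: Bystander: a second, identical carrier lying on the table beside the stage; not part of the job. Origin: centre of its underside.
- dish: Bystander: round clear closed dish 80 mm across, 13 mm high. Origin: centre of its underside.
- vial: Bystander: small closed jar 28 mm across, 55 mm high. Origin: centre of its underside.
- pot: Bystander: terracotta pot with a seedling, 86 mm across, pot 88 mm high, leaves to 170 mm (leaves are look only). Origin: centre of its underside.
- bottle: Bystander: closed amber bottle 64 mm across, 150 mm high. Origin: centre of its underside.
- jar: Bystander: closed glass jar 70 mm across, 90 mm high. Origin: centre of its underside.

How it is judged:
By the outcome, as a careful person would: the job done as asked, in the order asked, and still so for the second after the job is handed in, with the robot touching nothing.
It also fails if it takes over 42 s, if anything falls off the work surface, if the arm or the gripper's body presses on something with over 40 N, if the wrist force passes 120 N, or if a joint passes its speed limit or range.

## Working session

There is one attempt and no reset: what is moved stays moved. The work goes in short steps, Python scripts to look and compute and a shell command to move; the robot and the scene stay as the last step left them, time stands still between calls to the robot, and variables do not carry over. Pictures are saved under pics/ and viewed, and the job is handed in when it is done.

```bash
mkdir -p pics; python3 - <<'E'
from plant import manip
import cv2
for n in("side","top"):
    f=manip.grab_frame(n); cv2.imwrite(f"pics/{n}0.png",f["img"][:,:,::-1]); print(n,f["intrinsics"],f["position"],f["orientation"],[k for k in f])
print(manip.state())
E
```

```text
side [[477.35666299   0.         257.41308179]
 [  0.         477.35666299 191.92259488]
 [  0.           0.           1.        ]] [0.54284862 1.03749239 0.77213123] [-0.02582723 -0.00920021  0.46124553  0.88684884] ['img', 'intrinsics', 'position', 'orientation']
top [[453.33115893   0.         253.10805613]
 [  0.         453.33115893 193.33027864]
 [  0.           0.           1.        ]] [0.53953049 0.00797214 1.4024975 ] [-0.70535013 -0.01507705  0.02827388  0.70813449] ['img', 'intrinsics', 'position', 'orientation']
{'time': 0.1, 'joint_pos': array([-1.28903158e+00,  5.32851596e-02,  1.61416614e+00,  1.03562533e-05,
        1.47597049e+00, -1.19012303e-01]), 'joint_vel': array([-0.00031352, -0.00130537, -0.0013604 , -0.00122324,  0.00017917,
       -0.00033427]), 'joint_efforts': array([-3.66214626e-04, -3.94900668e+01, -3.71363568e+01, -1.26666696e-04,
        3.88073604e-03,  6.56870824e-06]), 'tool_pos': array([ 0.24367318, -0.57493485,  0.23018382]), 'tool_rot': array([-5.95915527e-04,  8.33706142e-01, -5.52207599e-01, -6.93785133e-04]), 'contact_force': array([ 0.32608172,  0.79728856, -0.06549572]), 'ft_torque': array([ 0.02319386, -0.02008035,  0.0237219 ]), 'gripper_width': 0.9962523684701997}
```

View pics/side0.png

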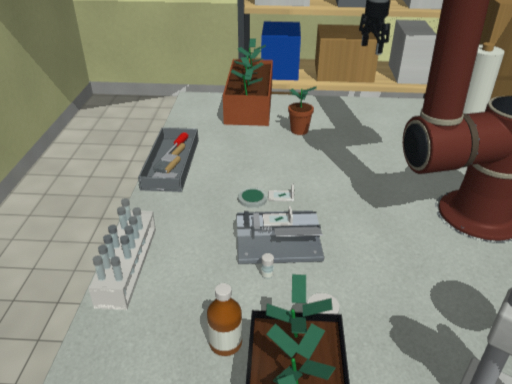

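View pics/top0.png

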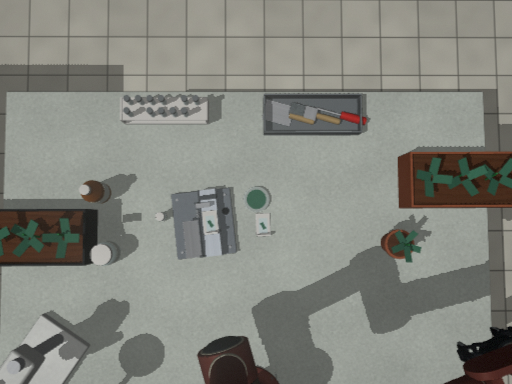

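```bash
cat > h.py <<'E'
import numpy as np, cv2
from scipy.spatial.transform import Rotation as R
def rot(q): return R.from_quat([q[1],q[2],q[3],q[0]])
def ray(f,u,v):
    K=np.array(f["intrinsics"]); d=np.linalg.inv(K)@[u,v,1]; d=np.array([d[0],-d[1],-d[2]])
    return np.array(f["position"]), rot(f["orientation"]).apply(d)
def onz(f,u,v,z):
    p,d=ray(f,u,v); return p+d*(z-p[2])/d[2]
def proj(f,P):
    c=rot(f["orientation"]).inv().apply(np.array(P)-f["position"]); K=f["intrinsics"]
    q=K@np.array([c[0],-c[1],-c[2]]); return q[:2]/q[2]
def crop(f,x0,y0,w,h,s,name):
    c=cv2.resize(f["img"][y0:y0+h,x0:x0+w],None,fx=s,fy=s,interpolation=cv2.INTER_CUBIC); cv2.imwrite(name,c[:,:,::-1])
E
python3 - <<'E'
from h import *
from plant import manip
import pickle
t=manip.grab_frame("top"); s=manip.grab_frame("side")
pickle.dump((t,s),open("f0.pkl","wb"))
crop(t,145,175,135,95,5,"pics/tc0.png"); crop(s,220,175,120,110,5,"pics/sc0.png")
E
```

```text
(no output)
```

View pics/tc0.png

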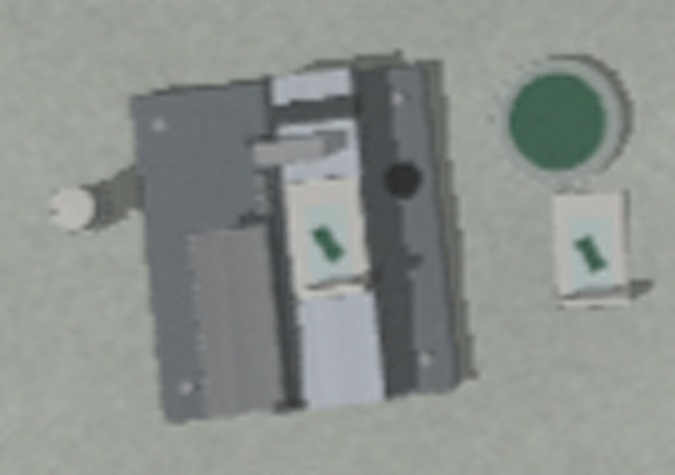

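View pics/sc0.png

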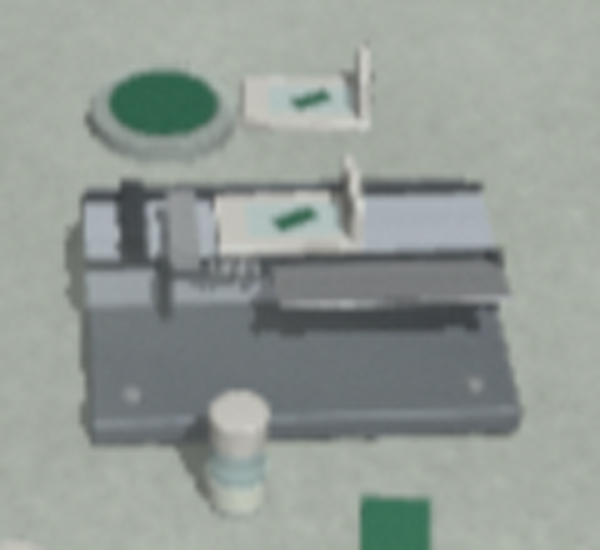

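```bash
python3 - <<'E'
from h import *
import pickle
t,s=pickle.load(open("f0.pkl","rb"))
T=lambda u,v:(145+u/5-.4,175+v/5-.4); S=lambda u,v:(220+u/5-.4,175+v/5-.4)
def rep(n,f,C):
    P=[onz(f,*c,.040) for c in C]
    a=(P[0]+P[1])/2;b=(P[2]+P[3])/2
    d=a-b; print(n,"mid",(a+b)[:2]/2,"len",np.hypot(*d[:2]),"yaw",np.degrees(np.arctan2(d[1],d[0])),"w",np.linalg.norm(P[0]-P[1]),np.linalg.norm(P[2]-P[3]))
rep("top",t,[T(272,74),T(350,68),T(303,410),T(383,402)])
rep("side",s,[S(87,255),S(83,203),S(497,250),S(485,192)])
# lines fitted on light-lane mask
for n,f,(x0,y0,w,h) in(("top",t,(190,180,45,85)),("side",s,(220,200,120,35))):
    im=f["img"][y0:y0+h,x0:x0+w].astype(int)
    m=(im[...,2]>im[...,0]+8)&(im[...,2]>150)
    cv2.imwrite(f"pics/m_{n}.png",cv2.resize((m*255).astype(np.uint8),None,fx=6,fy=6,interpolation=0))
# spare test: lip in both views
def tri(a,b):
    p,d=ray(t,*a);q,e=ray(s,*b)
    d/=np.linalg.norm(d);e/=np.linalg.norm(e)
    k=np.linalg.lstsq(np.stack([d,-e],1),q-p,rcond=None)[0]
    A=p+k[0]*d;B=q+k[1]*e; return (A+B)/2,np.linalg.norm(A-B)
print("bar outer rear corner",tri(T(205,417),S(510,296)))
print("bar outer front corner",tri(T(188,238),S(277,303)))
for nm,z,pts in(("spare rear base/top",.0,[T(556,305),T(628,305)]),("carrier plate front z45",.045,[T(286,184),T(356,178)]),("lip top z69 rear",.069,[T(298,299),T(367,290)])):
    print(nm,[onz(t,*c,z)[:2].round(4) for c in pts])
print("side plate front near/far z45",[onz(s,*S(*c),.045)[:2].round(4) for c in[(217,250),(218,195)]])
print("side lip rear z69 top",[onz(s,*S(*c),.069)[:2].round(4) for c in[(354,157)]])
E
```

```text
top mid [0.53709821 0.11187982] len 0.20126564612932515 yaw 5.531204044845438 w 0.04696340541795458 0.04783961432247569
side mid [0.53854428 0.11042863] len 0.20089904450630508 yaw 5.4891603293833855 w 0.04117050460747055 0.04630415412627852
bar outer rear corner (array([0.43385368, 0.18163731, 0.05942437]), np.float64(0.002784573805180538))
bar outer front corner (array([0.54009185, 0.19234654, 0.05844067]), np.float64(0.0054545039840759495))
spare rear base/top [array([ 0.495 , -0.0261]), array([ 0.4948, -0.0706])]
carrier plate front z45 [array([0.5693, 0.136 ]), array([0.5727, 0.0942])]
lip top z69 rear [array([0.5015, 0.1265]), array([0.5065, 0.0862])]
side plate front near/far z45 [array([0.5727, 0.1388]), array([0.5742, 0.0953])]
side lip rear z69 top [array([0.5076, 0.0915])]
```

View pics/m_top.png

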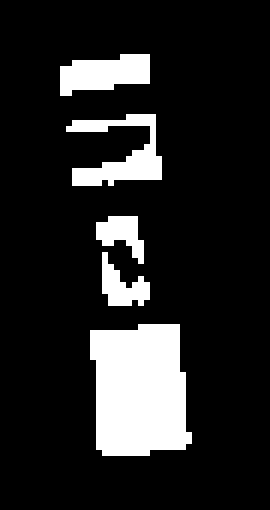

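View pics/m_side.png

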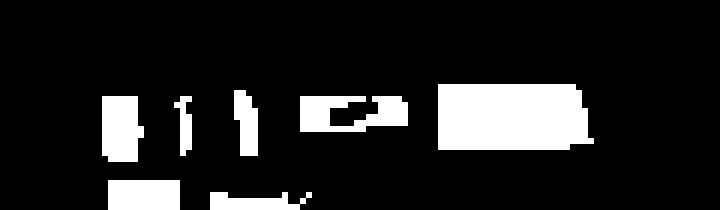

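```bash
cat > go.py <<'E'
from h import *
from plant import manip
O=np.array([.5378,.1112]);Y=np.radians(5.5)
ex=np.array([np.cos(Y),np.sin(Y)]);ey=np.array([-ex[1],ex[0]])
def rep(sx,sy,z):
    s=manip.state(); M=rot(s["tool_rot"]).as_matrix(); p=s["tool_pos"]
    tgt=np.r_[O+sx*ex+sy*ey,z]; d=M.T@(tgt-p)*100
    a=np.degrees(np.arctan2(M[1,0],M[0,0])); tz=-((-84.5-a+180)%360-180)/6
    print("t",s["time"],"stage xy mm",((p[:2]-O)@ex*1000).round(1),((p[:2]-O)@ey*1000).round(1),"z",(p[2]*1000).round(1),"F",s["contact_force"].round(1),"w",round(s["gripper_width"],3))
    print("tool delta cm",d.round(2),"turn units",tz.round(2),"tilt",np.degrees(np.arccos(-M[2,2])).round(2))
E
python3 -c "
from go import *
rep(-.056,.032,.12)"
```

```text
t 0.2 stage xy mm -358.5 -655.0 z 230.5 F [ 0.2 -0.8 -0.4] w 1.005
tool delta cm [-56.44 -49.47  11.13] turn units 2.91 tilt 0.07
```

```bash
python3 -m crank '[[0,0,0,0.97],[0,0,0,0.97],[0,0,0,0.97],[0,0,0,0],[0,0,0,0]]' 0.59; python3 -c "
from go import *
rep(-.056,.032,.12)"
```

```text
time: 0.62
tool_pos: [0.2438, -0.5753, 0.231]
tool_rot: [-0.0, 0.741, -0.671, -0.0]
contact_force: [0.2, -0.1, 0.5]
gripper_width: 0.588
t 0.6167 stage xy mm -358.5 -655.2 z 231.0 F [ 0.2 -0.1  0.5] w 0.588
tool delta cm [-68.63 -30.42  11.13] turn units 0.02 tilt 0.03
```

```bash
python3 -m crank '[[-1.5,-0.7,0,0],[-3,-1.3,0,0],[-3.4,-1.5,0,0],[-3.4,-1.5,0,0],[-3.4,-1.5,0,0],[-3.4,-1.5,0,0],[-3.4,-1.5,0,0],[-3.4,-1.5,0,0],[-3.4,-1.5,0,0],[-3.4,-1.5,0,0]]';python3 -m crank '[[-3.4,-1.5,0,0],[-3.4,-1.5,0,0],[-3.4,-1.5,0,0],[-3.4,-1.5,0,0],[-3.4,-1.5,0,0],[-3.4,-1.5,0,0],[-3.4,-1.5,0,0],[-3,-1.3,0,0],[-1.5,-0.7,0,0],[0,0,0,0]]'; python3 -c "
from go import *
rep(-.056,.032,.12)"
```

```text
time: 1.45
tool_pos: [0.3529, -0.2448, 0.2314]
tool_rot: [-0.0, 0.741, -0.672, 0.0]
contact_force: [1.1, -0.1, -0.3]
gripper_width: 0.587
time: 2.28
tool_pos: [0.4504, 0.0499, 0.2313]
tool_rot: [-0.0, 0.743, -0.67, -0.0]
contact_force: [0.6, -0.5, -0.6]
gripper_width: 0.59
t 2.2833 stage xy mm -92.8 -52.6 z 231.3 F [ 0.6 -0.5 -0.6] w 0.59
tool delta cm [-8.42 -3.74 11.14] turn units 0.07 tilt 0.05
```

```bash
python3 -m crank '[[-2,-0.9,0,0.07],[-2.4,-1.1,1,0],[-2.4,-1.1,2.5,0],[-1.6,-0.6,3,0],[0,0,3,0],[0,0,1.6,0],[0,0,0,0],[0,0,0,0]]'; python3 -c "
from go import *
rep(-.056,.032,.12)
t=manip.grab_frame('top'); s=manip.grab_frame('side')
crop(t,145,175,135,95,5,'pics/tc1.png'); crop(s,210,130,140,130,4,'pics/sc1.png')"
```

```text
time: 2.95
tool_pos: [0.4787, 0.1334, 0.1196]
tool_rot: [0.001, 0.738, -0.675, -0.001]
contact_force: [0.6, 0.2, 1.0]
gripper_width: 0.593
t 2.95 stage xy mm -56.8 27.7 z 119.6 F [0.6 0.2 1. ] w 0.593
tool delta cm [-0.43 -0.07 -0.04] turn units -0.07 tilt 0.13
```

View pics/tc1.png

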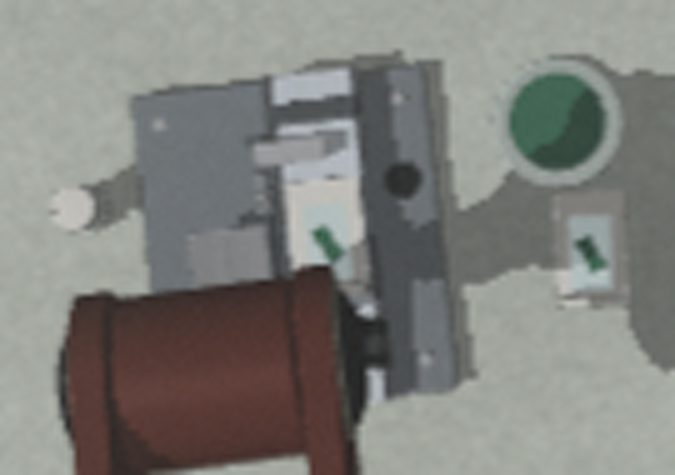

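View pics/sc1.png

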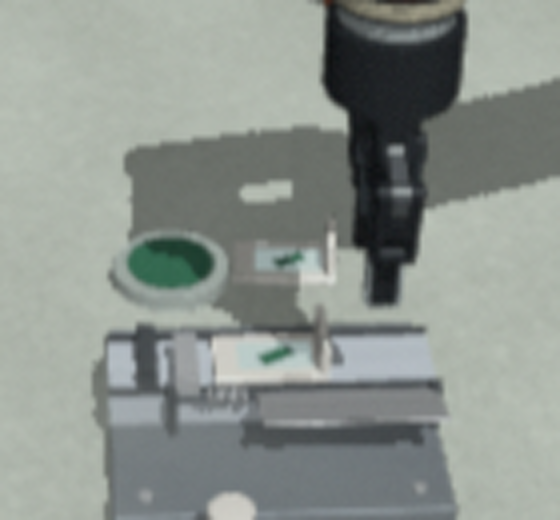

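```bash
python3 -c "
from go import *
s=manip.grab_frame('side')
st=manip.state();p=st['tool_pos']
for dz in(0,.005,.01):
  for dx in(-.011,0,.011):
    q=np.r_[p[:2]+.032*ey+dx*ex,p[2]+dz]
    u=proj(s,q);print(dz,dx,((u-[210,130])*4).round(0))
q=np.r_[p[:2]+.032*ey,p[2]+.032];print('32 up',((proj(s,q)-[210,130])*4).round(0))
"
```

```text
0 -0.011 [398. 308.]
0 0 [379. 308.]
0 0.011 [360. 309.]
0.005 -0.011 [399. 301.]
0.005 0 [380. 301.]
0.005 0.011 [360. 302.]
0.01 -0.011 [400. 294.]
0.01 0 [380. 294.]
0.01 0.011 [361. 294.]
32 up [383. 262.]
```

```bash
python3 -m crank '[[-0.45,0,1,-0.05],[0,0,1.5,0],[0,0,1.5,0],[0,0,1,0],[0,0,0.5,0],[0,0,0,0]]'; python3 -c "
from go import *
rep(-.056,.032,.062)
s=manip.grab_frame('side');t=manip.grab_frame('top')
crop(s,220,160,120,110,6,'pics/sc2.png')
crop(t,145,175,135,95,5,'pics/tc2.png')"
```

```text
time: 3.6
tool_pos: [0.4781, 0.1386, 0.0642]
tool_rot: [0.001, 0.74, -0.673, -0.001]
contact_force: [-0.4, 0.2, 0.3]
gripper_width: 0.589
t 3.6 stage xy mm -56.8 33.0 z 64.2 F [-0.4  0.2  0.3] w 0.589
tool delta cm [ 0.1  -0.08  0.22] turn units -0.02 tilt 0.12
```

View pics/sc2.png

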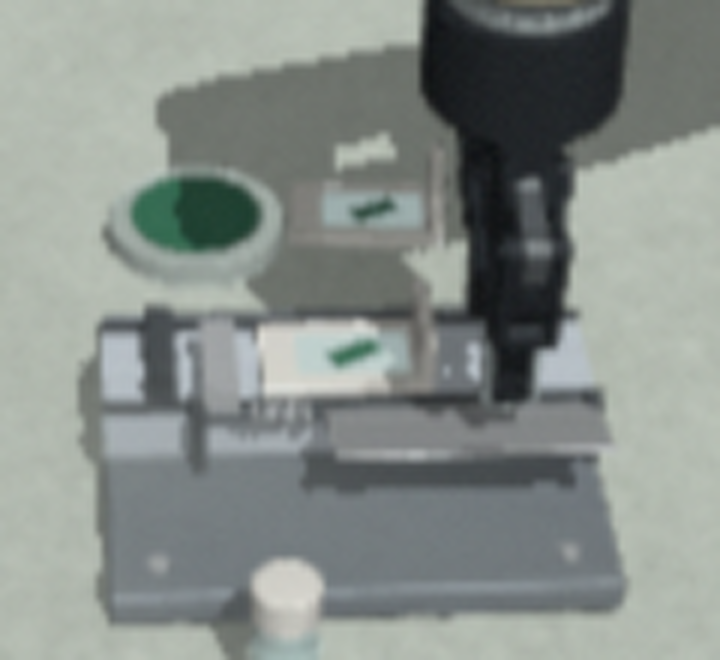

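View pics/tc2.png

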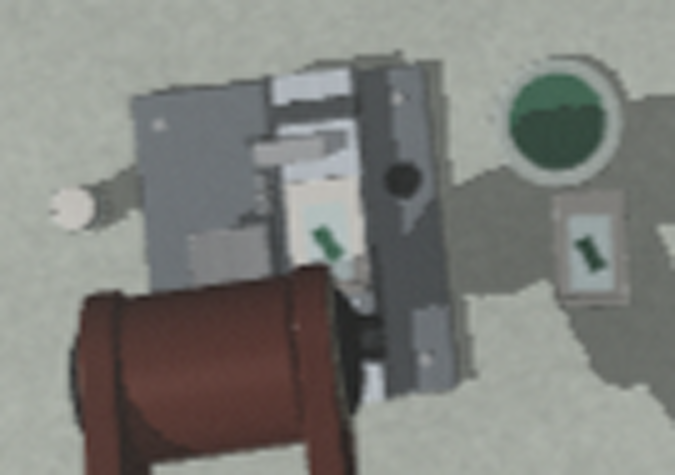

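```bash
python3 -m crank '[[0.1,0,0.3,0],[0,0,0.3,0],[0,0,0.2,0],[0,0,0,0]]'; python3 -m crank '[[0,0,0.2,0],[0,0,0,0]]';python3 -m crank '[[0,0,0.2,0],[0,0,0,0]]';python3 -m crank '[[0,0,0.2,0],[0,0,0,0]]'; python3 -c "
from go import *
rep(-.056,.032,.042)"
```

```text
time: 4.03
tool_pos: [0.4788, 0.1376, 0.057]
tool_rot: [0.0, 0.74, -0.673, -0.0]
contact_force: [0.3, 0.1, 0.8]
gripper_width: 0.593
time: 4.2
tool_pos: [0.4789, 0.1377, 0.055]
tool_rot: [0.0, 0.74, -0.673, -0.0]
contact_force: [-0.3, 1.3, 0.3]
gripper_width: 0.59
time: 4.37
tool_pos: [0.4788, 0.1377, 0.053]
tool_rot: [0.0, 0.74, -0.673, -0.0]
contact_force: [-0.3, 0.1, 0.6]
gripper_width: 0.592
time: 4.53
tool_pos: [0.4788, 0.1377, 0.0509]
tool_rot: [0.0, 0.74, -0.673, -0.0]
contact_force: [0.2, 0.3, 0.0]
gripper_width: 0.589
t 4.5333 stage xy mm -56.2 32.0 z 50.9 F [0.2 0.3 0. ] w 0.589
tool delta cm [-0.   -0.02  0.89] turn units -0.02 tilt 0.03
```

```bash
for i in 1; do python3 -m crank '[[0,0,0.2,0],[0,0,0,0]]';python3 -m crank '[[0,0,0.2,0],[0,0,0,0]]';python3 -m crank '[[0,0,0.2,0],[0,0,0,0]]'; done; python3 -c "
from go import *
rep(-.056,.032,.042)
s=manip.grab_frame('side')
crop(s,220,160,120,110,6,'pics/sc3.png')"
```

```text
time: 4.7
tool_pos: [0.4792, 0.1379, 0.0496]
tool_rot: [-0.0, 0.74, -0.673, -0.0]
contact_force: [-0.5, 0.7, 3.0]
gripper_width: 0.587
time: 4.87
tool_pos: [0.4794, 0.1381, 0.0477]
tool_rot: [-0.001, 0.739, -0.673, -0.0]
contact_force: [-1.8, 3.0, 4.5]
gripper_width: 0.59
time: 5.03
tool_pos: [0.4796, 0.1383, 0.0459]
tool_rot: [-0.001, 0.739, -0.673, 0.0]
contact_force: [-2.1, 2.4, 5.6]
gripper_width: 0.592
t 5.0333 stage xy mm -55.3 32.5 z 45.9 F [-2.1  2.4  5.6] w 0.592
tool delta cm [0.05 0.07 0.39] turn units -0.02 tilt 0.11
```

View pics/sc3.png

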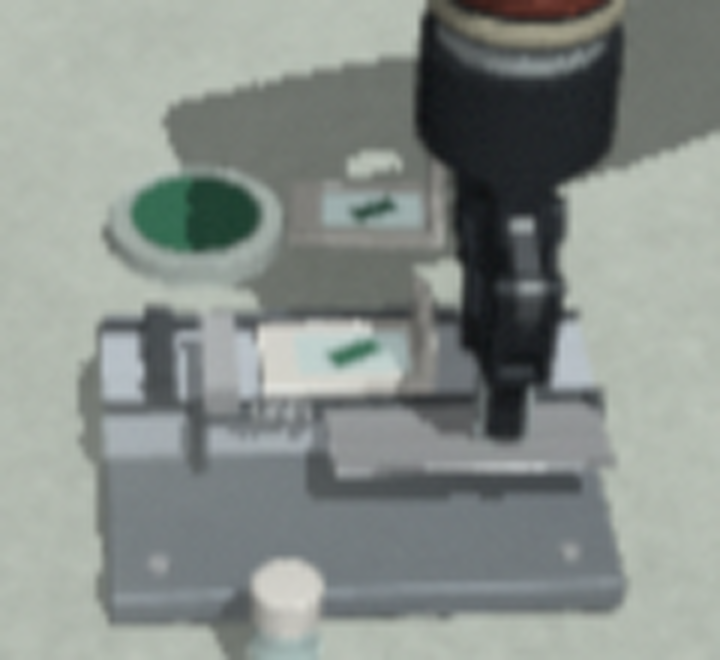

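```bash
python3 -m crank '[[0,0,0.2,0],[0,0,0,0]]';python3 -m crank '[[0,0,0.2,0],[0,0,0,0]]';python3 -m crank '[[0,0,0.2,0],[0,0,0,0],[0,0,0,0]]'; python3 -c "
from go import *
rep(-.056,.032,.040)
s=manip.grab_frame('side')
crop(s,220,160,120,110,6,'pics/sc4.png')"
```

```text
time: 5.25
tool_pos: [0.4797, 0.1385, 0.044]
tool_rot: [-0.001, 0.739, -0.673, -0.0]
contact_force: [-2.3, 4.0, 5.8]
gripper_width: 0.592
time: 5.42
tool_pos: [0.4797, 0.1387, 0.0421]
tool_rot: [-0.001, 0.739, -0.673, -0.0]
contact_force: [-1.7, 3.7, 7.2]
gripper_width: 0.594
time: 5.67
tool_pos: [0.4798, 0.1388, 0.0405]
tool_rot: [-0.001, 0.739, -0.673, -0.0]
contact_force: [-2.4, 2.8, 8.8]
gripper_width: 0.588
t 5.6667 stage xy mm -55.1 33.0 z 40.5 F [-2.4  2.8  8.8] w 0.588
tool delta cm [0.1  0.09 0.05] turn units -0.02 tilt 0.16
```

View pics/sc4.png

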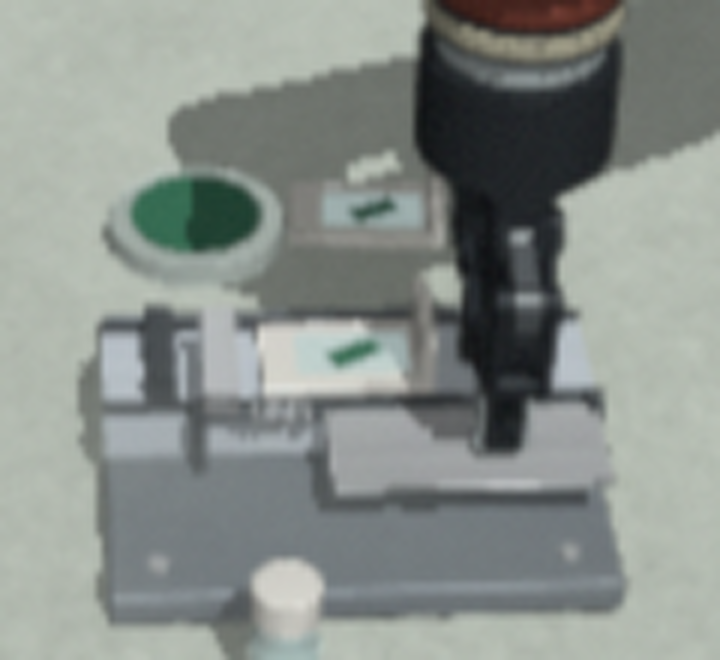

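```bash
python3 -c "
from go import *
s=manip.grab_frame('side')
for a in(0,.1,.2,.28,.36,.42):
  # hinge y34 z43; level edge rel (48,2)
  b=.28-a; r=np.array([.048,.002]); y=.034+r[0]*np.cos(b)-r[1]*np.sin(b); z=.043+r[0]*np.sin(b)+r[1]*np.cos(b)
  print(a,[((proj(s,np.r_[O+x*ex+y*ey,z])-[220,160])*6).round(0) for x in(.012,-.098)])
"
```

```text
0 [array([332., 450.]), array([616., 444.])]
0.1 [array([332., 462.]), array([616., 456.])]
0.2 [array([332., 473.]), array([615., 466.])]
0.28 [array([331., 481.]), array([614., 475.])]
0.36 [array([331., 488.]), array([613., 482.])]
0.42 [array([331., 494.]), array([613., 487.])]
```

```bash
python3 -m crank '[[0,-0.2,0,0],[0,-0.3,0,0],[0,-0.3,0,0],[0,-0.3,0,0],[0,-0.3,0,0],[0,-0.3,0,0],[0,-0.3,0,0],[0,-0.2,0,0],[0,0,0,0]]'; python3 -c "
from go import *
rep(-.011,.032,.0405)
s=manip.grab_frame('side')
crop(s,220,160,120,110,6,'pics/sc5.png')"
```

```text
time: 6.52
tool_pos: [0.5001, 0.1399, 0.0397]
tool_rot: [0.001, 0.74, -0.673, -0.001]
contact_force: [-6.9, 0.2, 9.3]
gripper_width: 0.589
t 6.5167 stage xy mm -34.8 32.1 z 39.7 F [-6.9  0.2  9.3] w 0.589
tool delta cm [ 0.01 -2.38 -0.09] turn units -0.01 tilt 0.19
```

View pics/sc5.png

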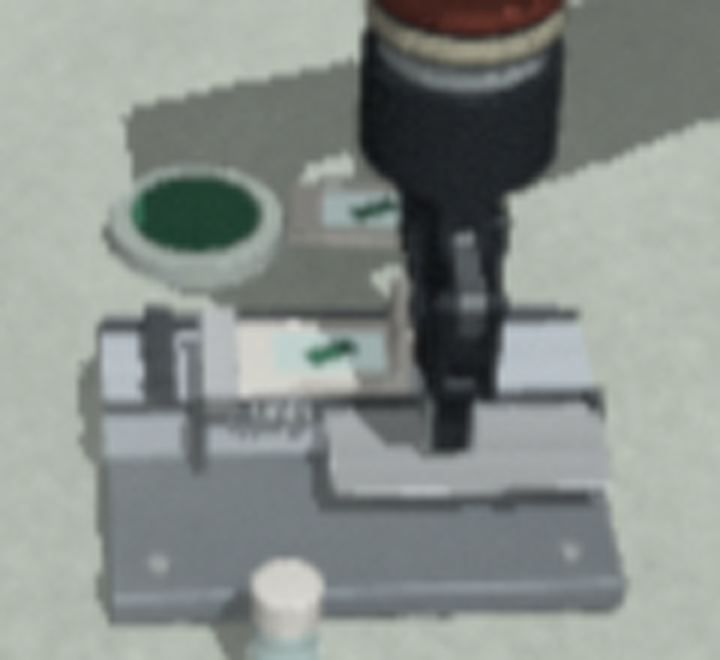

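```bash
python3 -m crank '[[0,-0.2,0,0],[0,-0.2,0,0],[0,-0.2,0,0],[0,0,0,0]]'; python3 -m crank '[[0,-0.2,0,0],[0,-0.2,0,0],[0,-0.2,0,0],[0,0,0,0]]'; python3 -c "
from go import *
rep(-.011,.032,.0405)
s=manip.grab_frame('side')
crop(s,220,160,120,110,6,'pics/sc6.png')"
```

```text
time: 6.9
tool_pos: [0.5059, 0.1404, 0.0397]
tool_rot: [0.001, 0.74, -0.673, -0.001]
contact_force: [-7.0, 0.6, 10.3]
gripper_width: 0.593
time: 7.23
tool_pos: [0.5119, 0.141, 0.0397]
tool_rot: [0.001, 0.74, -0.673, -0.001]
contact_force: [-5.3, 0.8, 8.7]
gripper_width: 0.589
t 7.2333 stage xy mm -22.9 32.1 z 39.7 F [-5.3  0.8  8.7] w 0.589
tool delta cm [ 0.01 -1.19 -0.09] turn units -0.02 tilt 0.19
```

View pics/sc6.png

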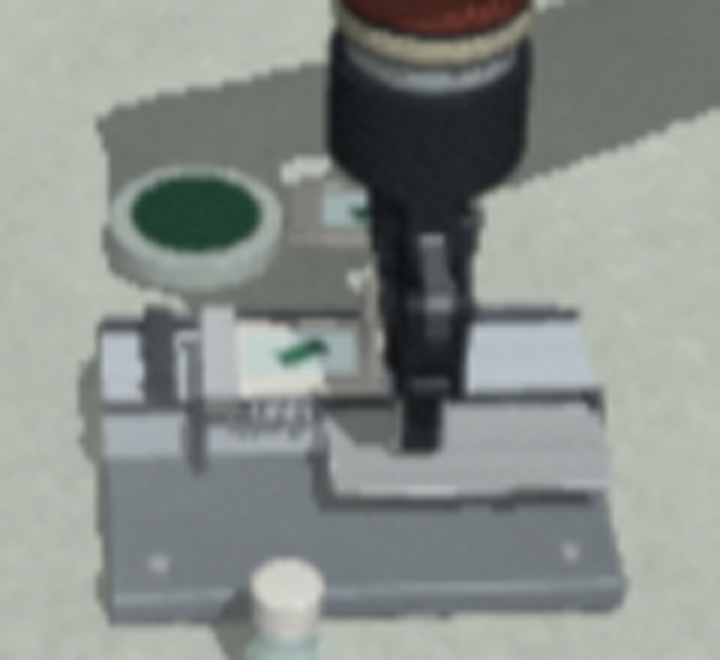

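Carrier now passes under the jaw with no force rise. Continuing to the stop in small steps.

```bash
python3 -m crank '[[0,-0.2,0,0],[0,-0.2,0,0],[0,-0.2,0,0],[0,-0.2,0,0],[0,0,0,0]]'; python3 -m crank '[[0,-0.1,0,0],[0,-0.1,0,0],[0,0,0,0]]'; python3 -m crank '[[0,-0.1,0,0],[0,0,0,0]]'; python3 -c "
from go import *
rep(-.011,.032,.0405)"
```

```text
time: 7.7
tool_pos: [0.5199, 0.1417, 0.0397]
tool_rot: [0.001, 0.74, -0.673, -0.001]
contact_force: [-6.2, 0.5, 9.4]
gripper_width: 0.589
time: 7.95
tool_pos: [0.5216, 0.1419, 0.0396]
tool_rot: [0.001, 0.74, -0.673, -0.001]
contact_force: [-7.7, -0.4, 8.5]
gripper_width: 0.589
time: 8.12
tool_pos: [0.5226, 0.142, 0.0397]
tool_rot: [0.001, 0.74, -0.673, -0.001]
contact_force: [-7.4, -0.2, 9.8]
gripper_width: 0.59
t 8.1167 stage xy mm -12.2 32.1 z 39.7 F [-7.4 -0.2  9.8] w 0.59
tool delta cm [ 0.01 -0.12 -0.09] turn units -0.01 tilt 0.23
```

```bash
python3 -m crank '[[0,-0.1,0,0],[0,0,0,0]]'; python3 -m crank '[[0,-0.1,0,0],[0,0,0,0]]';python3 -m crank '[[0,-0.1,0,0],[0,0,0,0]]'; python3 -c "
from go import *
rep(-.011,.032,.0405)
s=manip.grab_frame('side');t=manip.grab_frame('top')
crop(s,220,160,120,110,6,'pics/sc7.png');crop(t,145,175,135,95,5,'pics/tc7.png')"
```

```text
time: 8.28
tool_pos: [0.5234, 0.1421, 0.0396]
tool_rot: [0.002, 0.74, -0.673, -0.001]
contact_force: [-6.9, -0.9, 9.9]
gripper_width: 0.591
time: 8.45
tool_pos: [0.5245, 0.1422, 0.0396]
tool_rot: [0.001, 0.74, -0.673, -0.001]
contact_force: [-7.0, 0.4, 9.6]
gripper_width: 0.592
time: 8.62
tool_pos: [0.5247, 0.1422, 0.0396]
tool_rot: [0.002, 0.74, -0.673, -0.002]
contact_force: [-9.5, -1.2, 12.3]
gripper_width: 0.592
t 8.6167 stage xy mm -10.0 32.1 z 39.6 F [-9.5 -1.2 12.3] w 0.592
tool delta cm [ 0.01  0.1  -0.09] turn units -0.02 tilt 0.35
```

View pics/sc7.png

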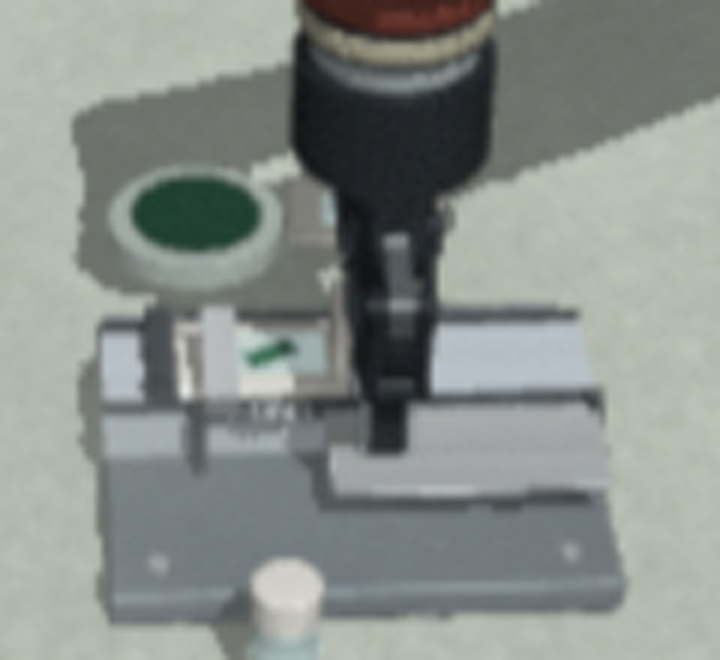

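View pics/tc7.png

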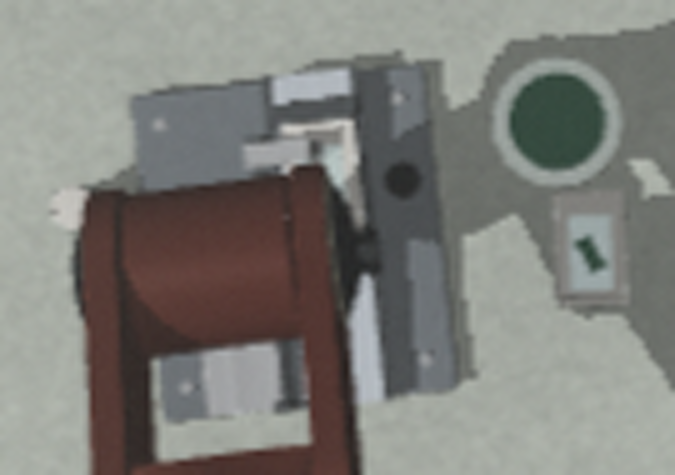

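```bash
python3 -m crank '[[0,-0.1,0,0],[0,0,0,0]]'; python3 -m crank '[[0,-0.1,0,0],[0,0,0,0],[0,0,0,0]]'
```

```text
time: 8.88
tool_pos: [0.5247, 0.1422, 0.0396]
tool_rot: [0.003, 0.74, -0.673, -0.003]
contact_force: [-15.2, -0.2, 16.5]
gripper_width: 0.587
time: 9.13
tool_pos: [0.5248, 0.1422, 0.0396]
tool_rot: [0.004, 0.74, -0.673, -0.004]
contact_force: [-17.5, -1.1, 18.3]
gripper_width: 0.591
```

```bash
python3 -m crank '[[0,0.15,0,0],[0,0.15,0,0],[0,0.2,0,0],[0,0.2,0,0],[0,0.2,0,0],[0,0.2,0,0],[0,0,0,0]]'; python3 -c "
from go import *
rep(-.018,.032,.0405)
s=manip.grab_frame('side')
crop(s,220,160,120,110,6,'pics/sc8.png')"
```

```text
time: 9.72
tool_pos: [0.5218, 0.1417, 0.0424]
tool_rot: [-0.004, 0.739, -0.673, 0.003]
contact_force: [3.9, 1.3, 8.3]
gripper_width: 0.593
t 9.7167 stage xy mm -13.0 31.9 z 42.4 F [3.9 1.3 8.3] w 0.593
tool delta cm [-0.01  0.5   0.18] turn units -0.03 tilt 0.56
```

View pics/sc8.png

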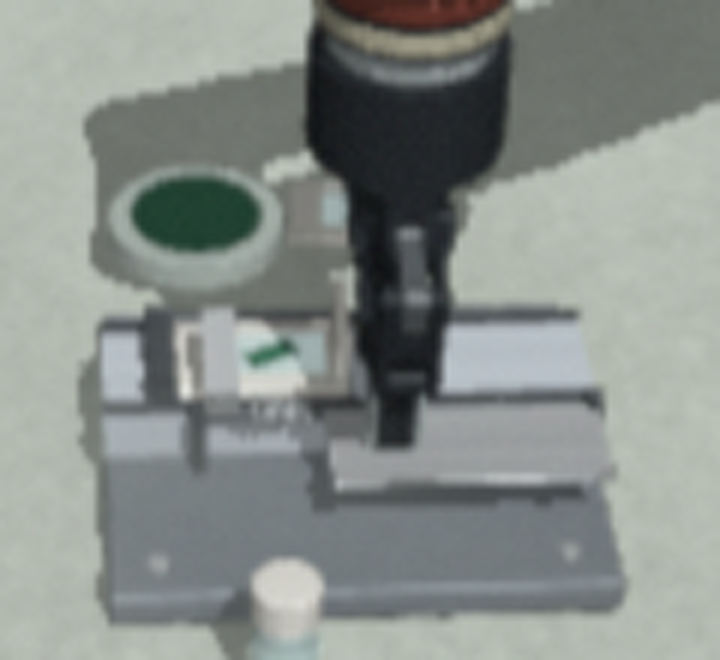

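```bash
python3 -m crank '[[0,0.2,0,0],[0,0.2,0,0],[0,0,-0.1,0],[0,0,-0.15,0],[0,0,-0.15,0],[0,0,-0.15,0],[0,0,-0.15,0],[0,0,-0.2,0],[0,0,-0.2,0],[0,0,-0.2,0]]';python3 -m crank '[[0,0,-0.2,0],[0,0,-0.2,0],[0,0,-0.5,0],[0,0,-1,0],[0,0,-2,0],[0,0,-2,0],[0,0,0,0]]'; python3 -c "
from go import *
rep(-.018,.032,.0405)
s=manip.grab_frame('side')
crop(s,220,160,120,110,6,'pics/sc9.png')"
```

```text
time: 10.6
tool_pos: [0.5131, 0.1409, 0.0517]
tool_rot: [0.001, 0.74, -0.673, -0.0]
contact_force: [0.1, -0.1, -0.2]
gripper_width: 0.59
time: 11.18
tool_pos: [0.5171, 0.1414, 0.1169]
tool_rot: [-0.003, 0.74, -0.673, 0.003]
contact_force: [1.0, -0.1, 1.2]
gripper_width: 0.588
t 11.1833 stage xy mm -17.7 32.1 z 116.9 F [ 1.  -0.1  1.2] w 0.588
tool delta cm [0.01 0.1  7.64] turn units -0.02 tilt 0.51
```

View pics/sc9.png

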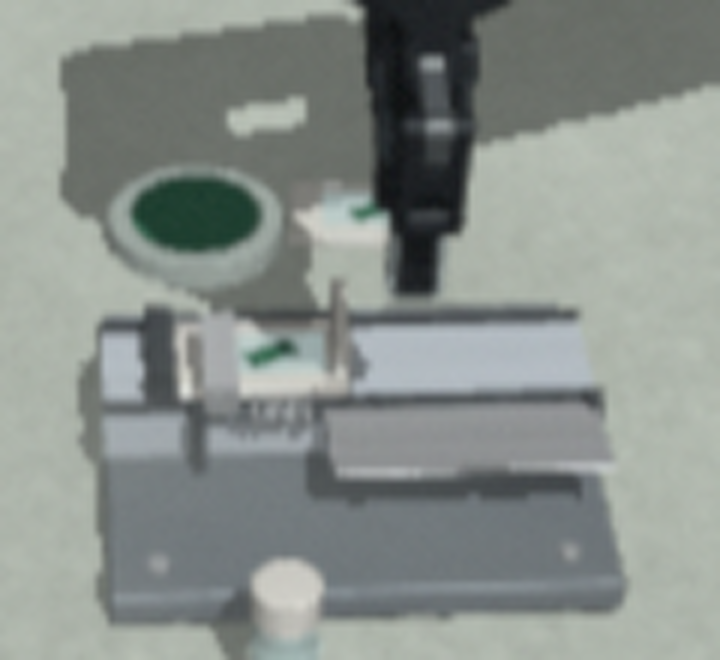

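```bash
python3 -m crank '[[0,0,-2,0],[0,0,-3,0],[0,0,-3,0],[2,1,-1,0],[3,1,0,0],[3,1,0,0],[3,1,0,0],[3,1,0,0],[3,1,0,0],[3,1,0,0]]';python3 -m crank '[[3,1,0,0],[3,0,0,0],[3,0,0,0],[2,0,0,0],[0,0,0,0],[0,0,0,0],[0,0,0,0]]'; python3 -c "
from go import *
s=manip.grab_frame('side');t=manip.grab_frame('top')
import pickle;pickle.dump((t,s),open('f1.pkl','wb'))
crop(s,220,160,120,110,6,'pics/sc10.png');crop(t,145,175,135,95,5,'pics/tc10.png')
print([((proj(s,np.r_[O+.07*ex+y*ey,.045])-[220,160])*6).round(0) for y in(.022,-.022)],[((proj(t,np.r_[O+.07*ex+y*ey,.045])-[145,175])*5).round(0) for y in(.022,-.022)])
print('lip rear top',((proj(s,np.r_[O-.02*ey,.069])-[220,160])*6).round(0),[((proj(t,np.r_[O+y*ey,.069])-[145,175])*5).round(0) for y in(.02,-.02)])"
```

```text
time: 12.07
tool_pos: [0.4619, -0.0659, 0.2005]
tool_rot: [0.0, 0.74, -0.673, -0.0]
contact_force: [0.1, -0.5, 0.0]
gripper_width: 0.589
time: 12.65
tool_pos: [0.4629, -0.1745, 0.2006]
tool_rot: [0.0, 0.74, -0.673, -0.001]
contact_force: [-0.3, 1.0, -0.3]
gripper_width: 0.59
[array([177., 386.]), array([174., 319.])] [array([278., 122.]), array([351., 114.])]
lip rear top [344. 273.] [array([288., 238.]), array([356., 231.])]
```

View pics/sc10.png

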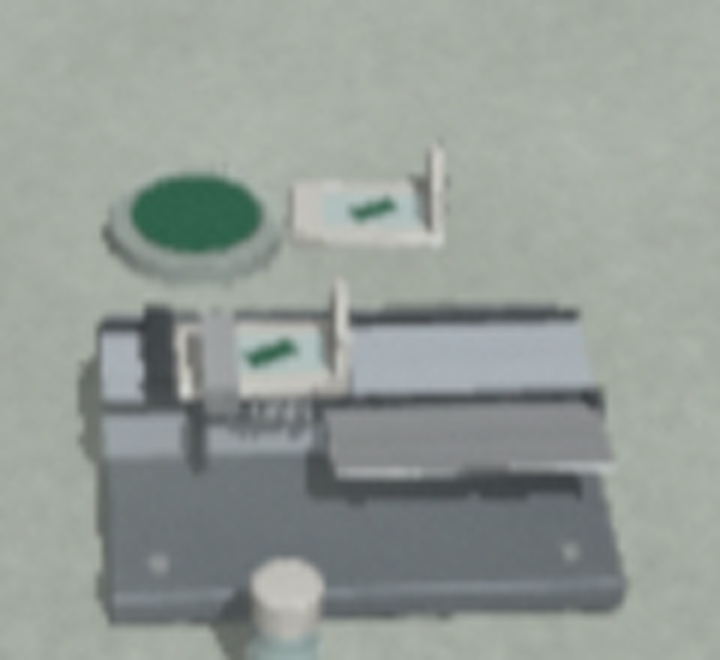

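View pics/tc10.png

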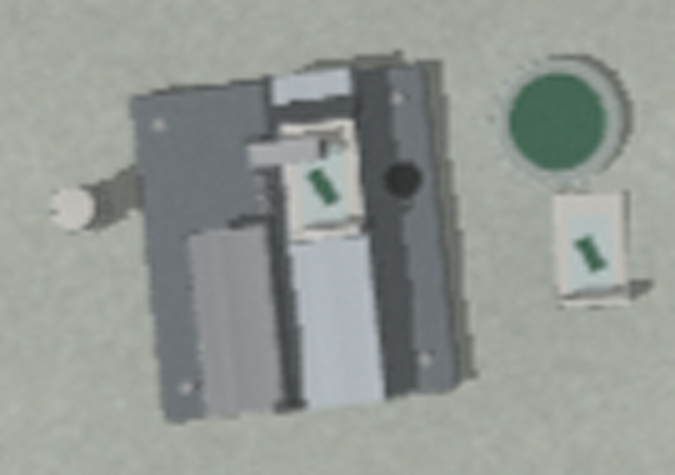

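```bash
python3 -c "
from plant import manip
print(manip.job_done())"
```

```text
the job is handed in; nothing more can be done
None
```

The carrier is loaded: its front sits against the end stop, and the clip has sprung back onto it. I handed the job in at about 12.8 s of the 42 s allowed.

**What I did**
- I set the gripper to straddle the lane, with one fingertip on the clip bar and the other behind the lip.
- I pressed the bar to level or slightly past it, at about 9 N, and held it there.
- I slid the carrier about 35 mm under the jaw. At the end the arm stopped moving while the push force climbed to about 17 N, which is contact with the stop.
- I then backed off the lip by about 8 mm, released the clip gradually, and moved clear.

**Last checks**
- **Front edge:** both pictures show no gap between the carrier's front and the stop. The front edge fell where I predicted it to within about a pixel.
- **Jaw:** it rests on the plate, and the bar sits partly down.
- **Bystanders:** the spare, the dish and the vial look unmoved. I did not look again at the pot, bottle or jar, but the arm stayed away from them while near the stage.
- **Disagreement:** the top edge of the lip's rear read about 0.6 px (1–2 mm) behind its predicted place. That is within the calibration error, and the hard stop and the front edge both say the carrier is home.
- **Other small deviation:** the push tilted the tool slightly (about 0.5°), so the bar rose about 3 mm as I backed off; the carrier was already home and stayed in place.

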